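Strap the gas-sampling cylinder in and hold its carrier level over the dock

TASK

Get the gas sample ready for docking: swing the red strap of the green carrying frame over the cylinder until it rests fully down in its catch, without shoving the frame along the bench. Then grip the green rail at the loaded frame's balance point, which is not the middle of the rail, lift it so that it comes up level, and carry it over the grey dock with its valve end towards the manifold block. Finish while holding it there still, level, centred and lined up about 4 cm above the corner guides, without letting it touch the dock, and leave the bottle, the beaker and the spanner where they are.

Things in the scene. Friction and masses are not known exactly. Their poses are not given: they have to be found in the camera images.
- rail_mid (a point): Middle of the carrying rail of the loose green frame: a straight round tube 16 mm in diameter, 200 long, centre line 118 mm above the frame's underside, over the cylinder, on two hoops 186 mm apart. x axis: along the rail to the valve end; z up. The loaded frame (0.8 to 1 kg) balances under the point of the rail 53 mm from here towards the strap end (-x); the space 40 mm below that point is clear.
- carrier_base (a point): Centre of the underside of the frame's aluminium base plate (280 x 90 x 4 mm; the frame is 126 mm tall). x towards the valve end, y to its left, z up. rail_mid lies 35 mm towards +x and 118 mm up from here.
- strap (a joint): Red hinged strap of the frame: 0 rad = fully down in its catch over the cylinder, larger = swung open towards the frame's -y side (1.57 = its far end points straight up); starts at 1.3 to 2.1, at most 2.3. It stays where it is left; about 1 N at its far end moves it.
- strap_hinge (a point): Hinge axis of the strap, parallel to the frame's x. In the frame of carrier_base it lies at x -92, y -38, z 36 mm; the nearer hoop (10 mm thick) stands 34 mm from it towards +x.
- strap_top (a point): Point on the outer face of the strap, a U of flat bar 18 mm wide and 4 thick: closed, it rises 36 mm above the hinge, runs 76 mm across to +y, comes down into a steel catch and ends in a 20 mm thumb tab. This point is on the upper face (when closed), 60 mm across from the hinge and 36 mm above it. x as the frame, y away from the hinge, z out of the face.
- cylinder_mid (a point): Steel gas cylinder, 50 mm in diameter, 160 long, lying loose in two vee saddles of the frame, with brass valve, black handwheel, gauge and yellow outlet cap at its +x end. The point is on its axis, at the middle of the plain cylinder, 45 mm towards -x from carrier_base and 40 mm above it.
- dock_seat (a point): Centre of the top face of the grey dock, fixed to the bench: a plate 320 x 124 x 8 mm with four steel corner guides, 30 mm tall above this face, that take the frame's base plate with 3 to 5 mm play. x axis: lengthwise towards the aluminium manifold block (168 to 212 mm from here, up to 93 mm tall with its gauge); z up.
- reagent_bottle: Bystander: amber bottle with red cap, 64 mm in diameter, 140 mm tall; origin under its centre.
- beaker: Bystander: glass beaker, 66 mm in diameter, 85 mm tall; origin under its centre.
- spanner: Bystander: steel spanner, 150 mm long, lying flat; origin under its centre.

How it is judged:
By the outcome, as a careful person would: the job done as asked, in the order asked, and still so for the second after the job is handed in, while the arm keeps its last pose, push and grip.
It also fails if it takes over 53 s, if anything falls off the work surface, if the arm or the gripper's body presses on something with over 40 N, if the wrist force passes 120 N, or if a joint passes its speed limit or range.

ROBOT

A 7-joint arm with a two-finger parallel gripper is mounted at the origin on the work surface. World frame = base frame: x ahead of the robot, y to its left, z up, the work surface at z = 0. Lengths are in m, angles in rad, forces in N, time in s.
With the tool pointing down it reaches from about 0.425 to 0.925 m from the base axis. Payload 6.8 kg.
Tool frame: the origin (TCP) lies on the centre line of the jaws, within the pads' length; the fingertips stand 19 mm ahead of it and the grasp point (between the pads) is the TCP (r.tip_extent is the y of the fingertips in the tool frame, in m); y points along the fingers, z is the direction in which the jaws open and shut, and the axes are right-handed (so a half turn about y gives the same grasp; the last joint's range is limited). The gripper opens to 85 mm and grips with 20 to 120 N. Pads are 22 mm wide; open, the fingers measure 114 mm over their backs; the gripper's body (76 mm by 85 mm) begins 54 mm behind the grasp point. The pads swing forward as they close: fully open they stand 13 mm farther back than shut.
Start: joints at [1.218, 0.477, 0.022, 1.555, -0.011, 1.109, -0.083], TCP at [0.164, -0.655, 0.25] pointing down, gripper open.
Joint ranges: [-2.96, 2.96], [-0.34, 2.1], [-1.41, 1.46], [0.24, 2.44], [-1.37, 4.51], [0.17, 1.92], [-2.96, 2.96]. Speed limits (rad/s): [2.39, 2.39, 3.14, 3.14, 3.14, 3.14, 3.14].

INTERFACE

Orientations are given as a rotation vector (axis times angle).
In Python, from bench import r gives the robot as it stands. The module is installed in compiled form; this text tells all that it offers.
- The arm moves only by the tool jog_arm, never from a script. Its argument "motion" is a list of rows, each a list of 3 entries, a list of its own where there are three numbers: the opening, from 0 (shut) to 1 (fully open), then the shift along the tool's x, y, z in m, then the turn, a rotation vector about the tool's x, y, z in degrees. A call has 1 to 10 rows; each row shifts and turns the commanded pose from where the row before left it, along the tool's axes as they then stand; what a row does not reach is not made up. A row lasts 1/12 s, in which the tool goes at most 41.7 mm and 7.16 degrees, less where a joint would pass 70% of its speed; a pose out of reach is approached as far as the arm can. A call with a gripper value outside its range is refused whole. The fingers move at their own pace and stop on an object; "force" is the grip in N (left out, the last holds). Time passes only in rows, so rows that do not move let the fingers close. It gives the time, the measured TCP pose, the force and the opening at its end, in the units of the state.
- r.get_obs(): the state, without advancing time (a new reading comes with each control period).
- r.grab_frame(name): name is "scene" or "side" or "wrist"; returns a dict with "image" (400x640x3 uint8, red, green, blue), "range_z" (400x640 float32, m along the optical axis (not along the pixel's ray), 0 where there is no reading), "fx", "fy", "cx", "cy" (pixels), "xyz" and "orientation" of the camera in the world. Camera axes: x right, y down, z forward; pixel columns grow to the right and rows downward; lengths in m; the calibration is good to about 2 mm. A picture is of the moment at which its call begins.
- r.hand_in(): hands the job in, once; it reports no verdict.
The state is a dict: "clock": time; "joints": joint angles; "qvel": joint speeds; "tau": joint torques, N m; "tcp_pos": TCP position; "orientation": TCP orientation; "contact_force": force on the tool from outside, world axes, zero at the start; "moment": the same for the moment, N m; "grip_width": finger opening in m.
Only numpy, scipy, OpenCV 4.12 (cv2) and the standard library are available. Lean on these libraries where they do the work, as an engineer would, in place of code of your own. Each camera call takes 0.05 s, during which the arm holds its last target.

## Working session

There is one attempt and no reset: what is moved stays moved. The work goes in short steps, Python scripts to look and compute and a tool call to move; the robot and the scene stay as the last step left them, time stands still between calls to the robot, and variables do not carry over. Pictures are saved under pics/ and viewed, and the job is handed in when it is done.

Besides the shell and the picture viewer there is one more tool, called after ">>>" as name(argument=value, ...) on one line, values as JSON. jog_arm: Moves the arm, as the interface text tells. Its arguments: {"type":"object","properties":{"motion":{"type":"array","items":{"type":"array"}},"force":{"type":"number"}},"required":["motion"]}

```bash
mkdir -p pics; ls
cat > h.py <<'E'
import numpy as np, cv2
from scipy.spatial.transform import Rotation as R
from bench import r
def grab(name,fn=None):
    f=r.grab_frame(name)
    if fn: cv2.imwrite('pics/'+fn,f['image'][:,:,::-1])
    np.savez('last_%s.npz'%name,**{k:np.array(v) for k,v in f.items()})
    return f
def Rm(f):
    o=np.array(f['orientation'],float)
    return R.from_rotvec(o).as_matrix() if o.size==3 else (o if o.shape==(3,3) else R.from_quat(o).as_matrix())
def cloud(f):
    z=np.array(f['range_z'],float);v,u=np.mgrid[:z.shape[0],:z.shape[1]]
    p=np.stack([(u-f['cx'])/f['fx']*z,(v-f['cy'])/f['fy']*z,z],-1)
    w=p@Rm(f).T+np.array(f['xyz']); w[z==0]=np.nan
    return w
E
python3 - <<'E'
from h import *
print(r.get_obs(), r.tip_extent)
for n in ['scene','side','wrist']:
    f=grab(n,n+'0.png'); print(n,f['xyz'],f['orientation'],f['fx'],f['cx'],f['cy'],Rm(f)[:,2])
E
```

```text
pics
{'clock': 0.0, 'joints': array([ 1.21790552,  0.47783777,  0.02233567,  1.55645736, -0.01150098,
        1.10930557, -0.08308784]), 'qvel': array([ 4.25619429e-04, -4.20995153e-04,  2.07757271e-03, -8.58820694e-04,
        5.18059012e-04, -4.20447619e-04, -4.93460009e-06]), 'tau': array([-1.12081816e-03, -5.96445429e+01,  1.60797179e+00, -2.81195426e+01,
        1.25261623e-02,  9.51884984e-03, -1.75458820e-05]), 'tcp_pos': array([ 0.16344176, -0.65433167,  0.24929786]), 'orientation': array([-0.25769393,  2.09338379, -2.08949841]), 'contact_force': array([ 0.79257524, -0.23896035,  0.54587905]), 'moment': array([-0.03621051, -0.05353216, -0.02991926]), 'grip_width': 0.0851325728856491} 0.019
scene [1.25076017 0.42363132 0.77762755] [-1.36427187 -2.11960849  0.98264989] 398.1297247676311 314.9642622773443 201.92108174207772 [-0.68011305 -0.32946315 -0.65490478]
side [0.41793228 0.74967735 0.70368285] [-0.23797329  2.7686428  -1.27349911] 381.62199888064345 317.6400310551166 206.7090021644338 [ 0.14149133 -0.746742   -0.64988967]
wrist [ 0.23101999 -0.63741082  0.37368065] [ 2.29481995 -1.79126077 -0.25461951] 293.1845232548125 316.5546665734742 200.28525135653436 [-0.26857103 -0.06531847 -0.96104271]
```

View pics/scene0.png

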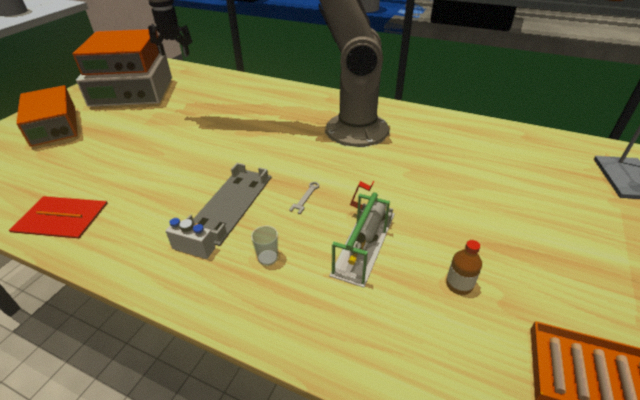

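View pics/side0.png

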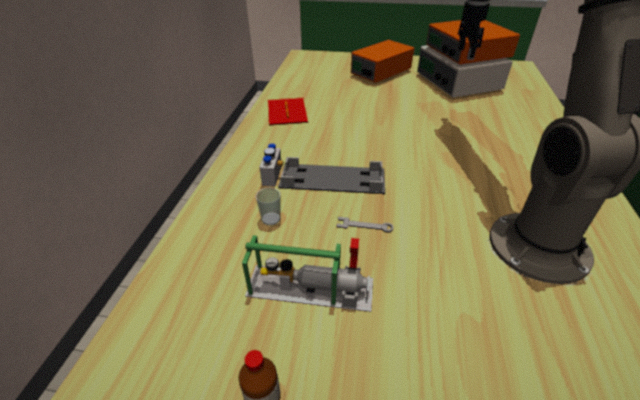

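View pics/wrist0.png

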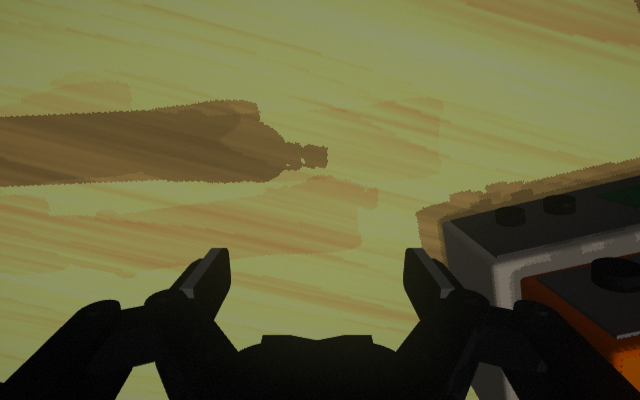

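The scene view shows the green frame around (365,235), with the red strap up at (362,190), and the dock at (235,205) with its manifold at (195,235). The beaker is at (265,245), the spanner at (305,197) and the bottle at (464,268). The side view agrees: rail from (250,245) to (340,253), valve end towards +x.

```bash
cat > seg.py <<'E'
from h import *
def load(n):
    d=np.load('last_%s.npz'%n); return {k:(d[k] if d[k].ndim else float(d[k])) for k in d.files}
def analyze(names=('scene','side')):
  for n in names:
    f=load(n); w=cloud(f); hsv=cv2.cvtColor(f['image'],cv2.COLOR_RGB2HSV)
    H,S,V=[hsv[...,i].astype(int) for i in range(3)]
    ok=np.isfinite(w[...,0])&(w[...,0]>0.3)&(w[...,0]<1.1)&(w[...,1]>-.6)&(w[...,1]<.6)
    g=ok&(H>45)&(H<85)&(S>90)&(w[...,2]>.02)&(w[...,2]<.2)
    p=w[g]; print(n,'green',len(p)); 
    top=p[p[:,2]>np.percentile(p[:,2],97)-.014]
    c=top.mean(0);u,s,vt=np.linalg.svd(top-c); d=vt[0]*np.sign(vt[0][0]); t=(top-c)@d
    print(' rail top',len(top),c,'dir',d,'yaw',np.degrees(np.arctan2(d[1],d[0])),'ends',c+d*t.min(),c+d*t.max(),'len',np.ptp(t),'zmax',p[:,2].max(), 'med',np.median(top[:,2]))
    rd=ok&((H<8)|(H>172))&(S>150)&(w[...,2]>.02)&(w[...,2]<.3)
    q=w[rd]; vv,uu=np.nonzero(rd)
    nl,lab=cv2.connectedComponents(rd.astype(np.uint8))
    for l in range(1,nl):
        m=lab==l
        if m.sum()>8: a=w[m]; print('  red',m.sum(),'px',np.argwhere(m).mean(0)[::-1],'mean',a.mean(0),'min',a.min(0),'max',a.max(0))
    nn=ok&(w[...,2]>.012)
    nl,lab,st,ce=cv2.connectedComponentsWithStats((ok&(w[...,2]>.004)).astype(np.uint8))
    for l in range(1,nl):
        if st[l,4]>60:
            a=w[lab==l]; print('  blob',st[l],'mean',a.mean(0).round(3),'min',a.min(0).round(3),'max',a.max(0).round(3))
if __name__=='__main__':
    np.set_printoptions(precision=4,suppress=True); analyze()
E
python3 seg.py
python3 - <<'E'
import cv2
a=cv2.imread('pics/scene0.png')[150:300,150:500]; cv2.imwrite('pics/scene0c.png',cv2.resize(a,None,fx=2.28,fy=2.28,interpolation=cv2.INTER_CUBIC))
a=cv2.imread('pics/side0.png')[130:330,220:420]; cv2.imwrite('pics/side0c.png',cv2.resize(a,None,fx=3,fy=3,interpolation=cv2.INTER_CUBIC))
E
```

```text
scene green 515
 rail top 337 [0.5865 0.2237 0.1245] dir [ 0.9997  0.0247 -0.0043] yaw 1.412658763068617 ends [0.4805 0.221  0.125 ] [0.6768 0.2259 0.1241] len 0.19630435496204246 zmax 0.12888903399213414 med 0.12513111452571846
  red 44 px [364.1364 185.5227] mean [0.452  0.1826 0.1169] min [0.443  0.1689 0.1127] max [0.4597 0.1981 0.1217]
  red 98 px [472.949  244.9184] mean [0.5804 0.474  0.1406] min [0.5668 0.461  0.1359] max [0.5935 0.4867 0.1434]
  blob [ 165  162  106   97 4198] mean [ 0.614 -0.188  0.026] min [ 0.389 -0.318  0.004] max [ 0.769 -0.125  0.097]
  blob [289 180  30  34 240] mean [ 0.443 -0.004  0.008] min [ 0.351 -0.021  0.004] max [0.512 0.015 0.012]
  blob [ 329  181   65  106 2963] mean [0.567 0.224 0.056] min [0.337 0.145 0.004] max [0.682 0.268 0.135]
  blob [  42  199   65   38 1101] mean [ 0.793 -0.557  0.008] min [ 0.701 -0.6    0.004] max [ 0.873 -0.496  0.019]
  blob [251 225  27  40 872] mean [0.694 0.013 0.056] min [ 0.658 -0.049  0.004] max [0.725 0.044 0.088]
  blob [ 446  239   36   55 1355] mean [0.596 0.472 0.078] min [0.423 0.44  0.004] max [0.6
[... 538 characters left out ...]
.697 -0.6    0.004] max [ 0.869 -0.495  0.018]
  blob [259 143  24  43 727] mean [ 0.732 -0.159  0.058] min [ 0.701 -0.256  0.004] max [ 0.799 -0.125  0.095]
  blob [ 278  157  107   36 2741] mean [ 0.549 -0.193  0.012] min [ 0.389 -0.27   0.004] max [ 0.715 -0.123  0.042]
  blob [255 187  26  38 780] mean [0.687 0.019 0.056] min [ 0.657 -0.02   0.004] max [0.72  0.047 0.088]
  blob [336 217  57  15 328] mean [ 0.438 -0.     0.007] min [ 0.361 -0.021  0.004] max [0.509 0.018 0.012]
  blob [ 242  235  131   76 5297] mean [0.539 0.232 0.055] min [0.399 0.151 0.004] max [0.68  0.272 0.133]
  blob [ 238  349   43   51 1650] mean [0.569 0.485 0.099] min [0.544 0.447 0.005] max [0.607 0.507 0.143]
```

View pics/scene0c.png

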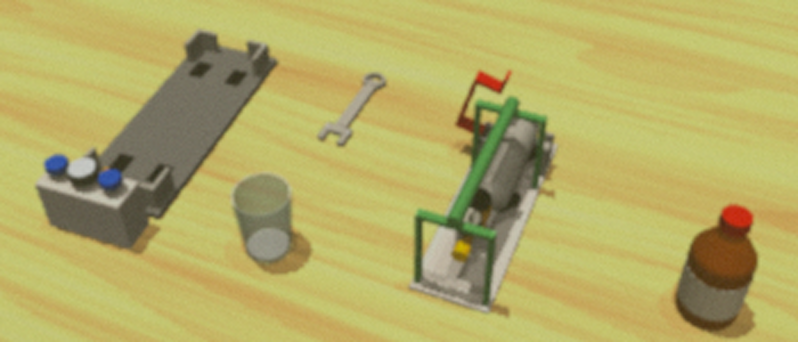

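View pics/side0c.png

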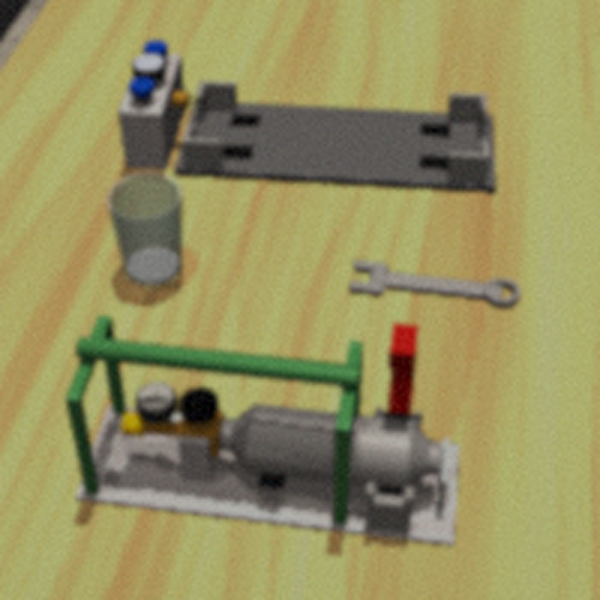

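```bash
cat > dock.py <<'E'
from seg import *
np.set_printoptions(precision=4,suppress=True)
o=r.get_obs(); print(R.from_rotvec(o['orientation']).as_matrix())
f=load('wrist'); T=R.from_rotvec(o['orientation']).as_matrix()
print('cam in tool',T.T@(f['xyz']-o['tcp_pos']), T.T@Rm(f))
for n in ('scene','side'):
    f=load(n); w=cloud(f)
    roi=(w[...,0]>.34)&(w[...,0]<.8)&(w[...,1]>-.32)&(w[...,1]<-.08)
    t=w[roi]; print(n,'bench z',np.nanmedian(w[(w[...,0]>.4)&(w[...,0]<.7)&(w[...,1]>0.04)&(w[...,1]<.12)][:,2]))
    h,e=np.histogram(t[:,2],bins=np.arange(-.01,.1,.003)); print(list(zip(e.round(3),h)))
    pl=t[(t[:,2]>.005)&(t[:,2]<.012)]
    rect=cv2.minAreaRect((pl[:,:2]*1000).astype(np.float32)); print('plate',len(pl),rect)
    gd=t[(t[:,2]>.03)&(t[:,2]<.044)&(t[:,0]<.69)]
    rect=cv2.minAreaRect((gd[:,:2]*1000).astype(np.float32)); print('guides',len(gd),rect)
    im=f['image'].copy()
    # base plate of frame
    fr=w[(w[...,0]>.36)&(w[...,0]<.72)&(w[...,1]>.14)&(w[...,1]<.30)]
    pl=fr[(fr[:,2]>.002)&(fr[:,2]<.007)]
    rect=cv2.minAreaRect((pl[:,:2]*1000).astype(np.float32)); print('frame base',len(pl),rect)
E
python3 dock.py
```

```text
[[-0.9702 -0.0005  0.2423]
 [-0.2423  0.0013 -0.9702]
 [ 0.0001 -1.     -0.0014]]
cam in tool [-0.0697 -0.1241 -0.0003] [[-0.0002  0.9611  0.2763]
 [ 0.0004 -0.2763  0.9611]
 [ 1.      0.0003 -0.0004]]
scene bench z 0.0006905228430162946
[(np.float64(-0.01), np.int64(0)), (np.float64(-0.007), np.int64(5)), (np.float64(-0.004), np.int64(754)), (np.float64(-0.001), np.int64(2968)), (np.float64(0.002), np.int64(770)), (np.float64(0.005), np.int64(887)), (np.float64(0.008), np.int64(1447)), (np.float64(0.011), np.int64(181)), (np.float64(0.014), np.int64(71)), (np.float64(0.017), np.int64(64)), (np.float64(0.02), np.int64(66)), (np.float64(0.023), np.int64(68)), (np.float64(0.026), np.int64(75)), (np.float64(0.029), np.int64(68)), (np.float64(0.032), np.int64(72)), (np.float64(0.035), np.int64(108)), (np.float64(0.038), np.int64(99)), (np.float64(0.041), np.int64(33)), (np.float64(0.044), np.int64(37)), (np.float64(0.047), np.int64(37)), (np.float64(0.05), np.int64(39)), (np.float64(0.053), np.int64(37)), (np.float64(0.056), np.int64(41)), (np.float64(0.059), np.int64(32)), (np.float64(0
[... 1688 characters left out ...]
nt64(22)), (np.float64(0.068), np.int64(103)), (np.float64(0.071), np.int64(50)), (np.float64(0.074), np.int64(0)), (np.float64(0.077), np.int64(1)), (np.float64(0.08), np.int64(11)), (np.float64(0.083), np.int64(19)), (np.float64(0.086), np.int64(18)), (np.float64(0.089), np.int64(75)), (np.float64(0.092), np.int64(49)), (np.float64(0.095), np.int64(2))]
plate 2257 ((562.3286743164062, -222.45724487304688), (240.88839721679688, 368.474365234375), 82.90545654296875)
guides 169 ((546.97998046875, -197.08474731445312), (291.9931945800781, 116.81180572509766), 3.9245691299438477)
frame base 2368 ((539.8322143554688, 220.0028839111328), (159.65597534179688, 358.4405822753906), 89.94522857666016)
```

>>> jog_arm(motion=[[0, [0, 0, 0], [0, 5, 0]], [0, [-0.013, -0.002, -0.014], [0, 5, 0]], [0, [-0.026, -0.0033, -0.0285], [0, 0, 0]], [0, [-0.026, -0.0033, -0.0285], [0, 0, 0]], [0, [-0.026, -0.0033, -0.0285], [0, 0, 0]], [0, [-0.026, -0.0033, -0.0285], [0, 0, 0]], [0, [-0.026, -0.0033, -0.0285], [0, 0, 0]], [0, [-0.026, -0.0033, -0.0285], [0, 0, 0]], [0, [-0.026, -0.0033, -0.0285], [0, 0, 0]], [0, [-0.026, -0.0033, -0.0285], [0, 0, 0]]], force=30)

```text
clock: 0.98
tcp_pos: [0.3664, -0.3953, 0.2788]
orientation: [-0.077, 2.186, -2.186]
contact_force: [0.3, -0.9, -0.4]
grip_width: 0.0002
```

>>> jog_arm(motion=[[0, [-0.026, -0.0033, -0.0285], [0, 0, 0]], [0, [-0.026, -0.0033, -0.0285], [0, 0, 0]], [0, [-0.026, -0.0033, -0.0285], [0, 0, 0]], [0, [-0.026, -0.0033, -0.0285], [0, 0, 0]], [0, [-0.026, -0.0033, -0.0285], [0, 0, 0]], [0, [-0.026, -0.0033, -0.0285], [0, 0, 0]], [0, [-0.013, 0, -0.014], [0, 0, 0]], [0, [0, 0, 0], [0, 0, 0]], [0, [0, 0, 0], [0, 0, 0]]])

```text
clock: 1.73
tcp_pos: [0.5217, -0.1993, 0.2982]
orientation: [-0.081, 2.185, -2.184]
contact_force: [0.1, -0.6, -0.6]
grip_width: 0.0
```

Run:
```python
from h import *
f=grab('wrist','wrist1.png'); o=r.get_obs(); print(o['clock'],o['tcp_pos'],o['joints'],o['grip_width'],o['contact_force'])
```

```text
1.7833 [ 0.52088933 -0.20088887  0.29810973] [ 0.44043524  0.25426166 -0.22205562  1.76870114  0.06194896  1.12633127
 -1.30174283] 1.6797943801641337e-05 [ 0.48719777 -0.64582318 -0.29399865]
```

View pics/wrist1.png

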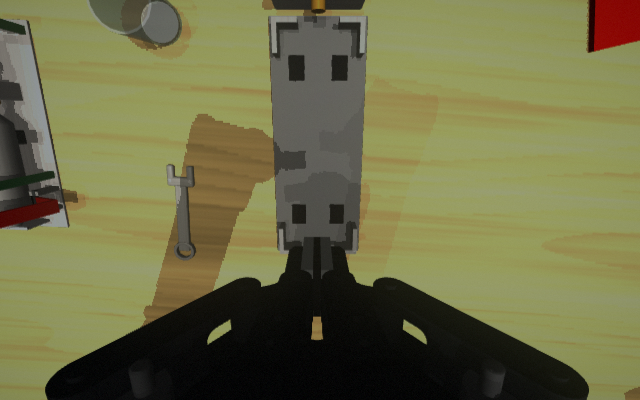

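The wrist view shows the dock lengthwise: plate edges at u≈272–368, far guides at (290,35) and (350,35), near guides at (283,240) and (354,240), manifold at the top.

```bash
cat > d2.py <<'E'
from seg import *
np.set_printoptions(precision=4,suppress=True)
f=load('wrist'); w=cloud(f)
Rc=Rm(f)
def onplane(u,v,z):
    d=Rc@np.array([(u-f['cx'])/f['fx'],(v-f['cy'])/f['fy'],1]); return f['xyz']+d*(z-f['xyz'][2])/d[2]
z=w[...,2]
print('bench z',np.nanmedian(z[100:250,400:550]),'plate z',np.nanmedian(z[100:200,290:350]))
m=(z>.004)
L=[];Rr=[]
hsv=cv2.cvtColor(f['image'],cv2.COLOR_RGB2HSV)
S=hsv[...,1]
for v in list(range(60,140))+list(range(180,225)):
    row=np.nonzero((S[v,240:400]<60))[0]+240
    if len(row)<20: continue
    rr=row[(row>=255)&(row<=385)]
    L.append((rr.min()-.5,v)); Rr.append((rr.max()+.5,v))
for nm,E in (('L',L),('R',Rr)):
    P=np.array([onplane(u,v,.008) for u,v in E]); 
    a=np.polyfit(P[:,0],P[:,1],1); res=P[:,1]-np.polyval(a,P[:,0]); k=abs(res)<.003; a=np.polyfit(P[k,0],P[k,1],1)
    print(nm,len(E),k.sum(),'yaw',np.degrees(np.arctan(a[0])),'y at .4,.547,.7',np.polyval(a,[.4,.547,.7]),'res',res[k].std())
# guides
g=(z>.03)&(z<.045)&(w[...,0]<.71)&(w[...,0]>.37)&(w[...,1]<-.1)&(w[...,1]>-.3)
nl,lab,st,ce=cv2.connectedComponentsWithStats(g.astype(np.uint8))
for l in range(1,nl):
    if st[l,4]>15:
        a=w[lab==l]; print(st[l],a.mean(0),a.min(0),a.max(0),'medz',np.median(a[:,2]))
a=w[g]; print(cv2.minAreaRect((a[:,:2]*1000).astype(np.float32)))
cv2.imwrite('pics/dockc.png',cv2.resize(f['image'][0:270,240:400,::-1],None,fx=2.2,fy=2.2,interpolation=cv2.INTER_CUBIC))
E
python3 d2.py
```

```text
bench z 0.000785448944504108 plate z 0.008758954441518918
L 125 125 yaw 4.224571202829974 y at .4,.547,.7 [-0.1478 -0.1369 -0.1256] res 0.00040315706040493324
R 125 125 yaw 4.048437988011207 y at .4,.547,.7 [-0.2707 -0.2603 -0.2495] res 0.00039965768611117383
[271  17  26  38 386] [ 0.6849 -0.1431  0.0377] [ 0.659  -0.1624  0.03  ] [ 0.6986 -0.1333  0.0411] medz 0.03843062921574744
[339  17  27  38 392] [ 0.6916 -0.2333  0.0377] [ 0.6665 -0.2447  0.0301] [ 0.7048 -0.2121  0.0411] medz 0.038500043998208416
[279 227  13  27 164] [ 0.4155 -0.158   0.0378] [ 0.3983 -0.1704  0.0304] [ 0.4363 -0.1517  0.0415] medz 0.03845110197186044
[342 227  15  27 177] [ 0.4219 -0.2572  0.0378] [ 0.4055 -0.2636  0.031 ] [ 0.4441 -0.2443  0.0406] medz 0.03855789687187483
((552.7825317382812, -198.07614135742188), (301.9537353515625, 110.16679382324219), 4.195272922515869)
```

View pics/dockc.png

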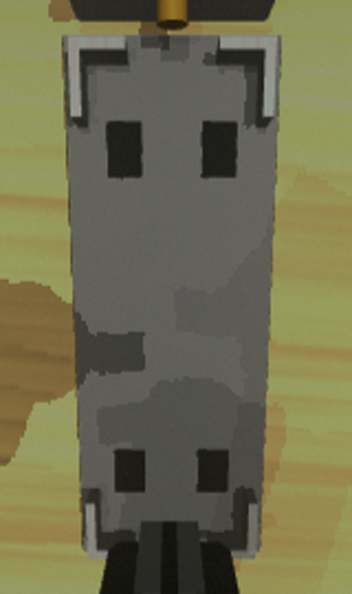

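```bash
cat > d3.py <<'E'
from seg import *
np.set_printoptions(precision=4,suppress=True)
f=load('wrist');w=cloud(f)
ax=np.array([np.cos(np.radians(4.15)),np.sin(np.radians(4.15))]);ay=np.array([-ax[1],ax[0]]);c=np.array([.552,-.198])
for n in ('scene','side','wrist'):
    f=load(n); w=cloud(f).reshape(-1,3); w=w[np.isfinite(w[:,0])]
    q=np.c_[(w[:,:2]-c)@ax,(w[:,:2]-c)@ay,w[:,2]]
    k=(abs(q[:,1])<.07)&(abs(q[:,0])<.25)
    b=q[k&(q[:,2]>.062)&(q[:,2]<.073)]
    if len(b): print(n,'block top x',np.percentile(b[:,0],[1,5,50,95,99]),'y',np.percentile(b[:,1],[1,50,99]))
    g=q[k&(q[:,2]>.033)&(q[:,2]<.042)&(abs(q[:,0])<.16)]
    for s in (-1,1):
        a=g[g[:,0]*s>0]; print('  guides x side',s,np.percentile(a[:,0],[1,50,99]),'y',np.percentile(a[:,1],[1,50,99]))
    p=q[k&(q[:,2]>.006)&(q[:,2]<.011)&(abs(q[:,0])<.165)]
    print('  plate x',np.percentile(p[:,0],[.5,99.5]),'y',np.percentile(p[:,1],[.5,99.5]))
E
python3 d3.py
```

```text
scene block top x [0.172  0.1762 0.2038 0.2129 0.2135] y [-0.054   0.0148  0.0547]
  guides x side -1 [-0.1513 -0.1427 -0.11  ] y [-0.0576  0.0253  0.0545]
  guides x side 1 [0.112  0.1308 0.1519] y [-0.057   0.0482  0.0553]
  plate x [-0.1558  0.1554] y [-0.0625  0.0614]
side block top x [0.1665 0.167  0.1778 0.2079 0.2099] y [-0.0504  0.0334  0.0572]
  guides x side -1 [-0.1505 -0.1393 -0.1148] y [-0.0564  0.0314  0.0582]
  guides x side 1 [0.1104 0.1351 0.1493] y [-0.0541  0.0316  0.0584]
  plate x [-0.159  0.157] y [-0.0609  0.0638]
  guides x side -1 [-0.1501 -0.1346 -0.1124] y [-0.0551 -0.0396  0.0544]
  guides x side 1 [0.1114 0.1431 0.1493] y [-0.0549 -0.0257  0.0546]
  plate x [-0.1441  0.1582] y [-0.0615  0.0611]
```

>>> jog_arm(motion=[[0, [0.004, 0, -0.019], [0, 2.5, 0]], [0, [0.008, 0, -0.0378], [0, 0, 0]], [0, [0.008, 0, -0.0378], [0, 0, 0]], [0, [0.008, 0, -0.0378], [0, 0, 0]], [0, [0.008, 0, -0.0378], [0, 0, 0]], [0, [0.008, 0, -0.0378], [0, 0, 0]], [0, [0.008, 0, -0.0378], [0, 0, 0]], [0, [0.008, 0, -0.0378], [0, 0, 0]], [0, [0.003, 0, -0.019], [0, 0, 0]], [0, [0, 0, 0], [0, 0, 0]]])

```text
clock: 2.62
tcp_pos: [0.4483, 0.1032, 0.2988]
orientation: [-0.034, 2.206, -2.204]
contact_force: [0.5, -0.6, -0.1]
grip_width: 0.0001
```

Run:
```python
from h import *
f=grab('wrist','wrist2.png'); o=r.get_obs(); print(o['clock'],o['tcp_pos'],o['joints'],o['grip_width'],o['contact_force'],R.from_rotvec(o['orientation']).as_matrix())
```

```text
2.6667 [0.44897511 0.10043522 0.29858415] [ 0.07594638  0.10000305 -0.45825187  1.96151001  0.0502712   1.09080564
 -1.94583309] 0.00012679162485082854 [-0.13807237 -0.7291709   0.30899738] [[-9.99593555e-01  1.98210748e-04  2.85076273e-02]
 [-2.85076970e-02 -3.58416418e-04 -9.99593509e-01]
 [-1.87912576e-04 -9.99999916e-01  3.63921273e-04]]
```

View pics/wrist2.png

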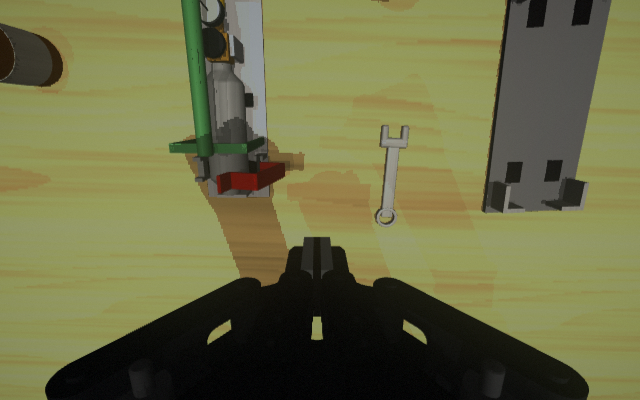

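The frame is at upper left: rail from (195,10) to (205,155), near hoop along (170–262,147). The red strap is at (220–285,163–190), standing open at about 90°.

```bash
cat > f1.py <<'E'
from seg import *
np.set_printoptions(precision=4,suppress=True)
def reds(n):
    f=load(n); w=cloud(f); hsv=cv2.cvtColor(f['image'],cv2.COLOR_RGB2HSV)
    H,S,V=[hsv[...,i].astype(int) for i in range(3)]
    k=((H<9)|(H>172))&(S>140)&(w[...,0]>.40)&(w[...,0]<.50)&(w[...,1]>.1)&(w[...,1]<.3)&(w[...,2]>.02)&(w[...,2]<.2)
    return w[k]
def rail(n):
    f=load(n); w=cloud(f); hsv=cv2.cvtColor(f['image'],cv2.COLOR_RGB2HSV)
    H,S,V=[hsv[...,i].astype(int) for i in range(3)]
    g=(H>40)&(H<90)&(S>80)&(w[...,0]>.3)&(w[...,0]<.8)&(w[...,1]>.15)&(w[...,1]<.3)&(w[...,2]>.105)&(w[...,2]<.135)
    p=w[g]; 
    # keep only cylinder: fit axis with known radius 8 mm
    from scipy.optimize import least_squares
    p=p[(p[:,0]>.50)&(p[:,0]<.655)]
    def res(a):
        y=a[0]+a[1]*(p[:,0]-.575); return np.hypot(p[:,1]-y,p[:,2]-a[2])-.008
    s=least_squares(res,[.225,.025,.118],loss='soft_l1',f_scale=.001)
    return len(p),s.x,np.degrees(np.arctan(s.x[1])),np.std(res(s.x))
for n in ('scene','side','wrist'):
    print(n,rail(n))
    q=reds(n); print(' strap n',len(q),'x',np.percentile(q[:,0],[1,50,99]),'y',q[:,1].min(),q[:,1].max(),'z',q[:,2].min(),q[:,2].max())
    for lo in np.arange(.03,.14,.01):
        s=q[(q[:,2]>=lo)&(q[:,2]<lo+.01)]
        if len(s)>3: print('   z',lo.round(2),len(s),'x',np.percentile(s[:,0],[5,95]),'y',np.percentile(s[:,1],[5,50,95]))
# x extents of rail / hoops / base
for n in ('scene','side','wrist'):
    f=load(n); w=cloud(f); hsv=cv2.cvtColor(f['image'],cv2.COLOR_RGB2HSV)
    H,S,V=[hsv[...,i].astype(int) for i in range(3)]
    g=(H>40)&(H<90)&(S>80)&(w[...,0]>.3)&(w[...,0]<.8)&(w[...,1]>.15)&(w[...,1]<.3)&(w[...,2]>.02)&(w[...,2]<.1)
    p=w[g]; p=p[abs(p[:,1]-.225)>.02]
    for lo in (.45,.6):
        s=p[(p[:,0]>lo)&(p[:,0]<lo+.1)]
        if len(s)>5: print(n,'hoop',len(s),'x',np.percentile(s[:,0],[2,50,98]),'y',np.percentile(s[:,1],[2,98]))
E
python3 f1.py
```

```text
scene (275, array([0.2208, 0.031 , 0.1185]), np.float64(1.7727832573749662), np.float64(0.0009503794648109549))
 strap n 57 x [0.4432 0.453  0.4592] y 0.1536412731944895 0.2000348744646457 z 0.04005508180920048 0.12321160017149213
   z 0.04 9 x [0.4473 0.4582] y [0.1542 0.1588 0.1729]
   z 0.11 41 x [0.4437 0.4584] y [0.1722 0.1833 0.195 ]
   z 0.12 7 x [0.448  0.4594] y [0.1694 0.1718 0.1999]
side (486, array([0.2224, 0.0262, 0.1184]), np.float64(1.5010374470975256), np.float64(0.0011482532345131581))
 strap n 196 x [0.4402 0.4481 0.4553] y 0.15063738751157196 0.206775620865721 z 0.03763995163338418 0.13320106511510688
   z 0.03 15 x [0.4427 0.4547] y [0.1705 0.1764 0.1813]
   z 0.04 65 x [0.4422 0.4541] y [0.1515 0.1626 0.1763]
   z 0.05 10 x [0.4437 0.4541] y [0.1509 0.1535 0.1554]
   z 0.11 60 x [0.4408 0.4547] y [0.1708 0.1814 0.2025]
   z 0.12 28 x [0.4404 0.4539] y [0.1694 0.2023 0.2053]
   z 0.13 17 x [0.4407 0.4547] y [0.2018 0.2042 0.2064]
wrist (2280, array([0.2223, 0.0277, 0.1185]), np.float64(1.5850739316862967), np.float64(0.0006566985423862808))
 strap n 1119 x [0.44  
[... 298 characters left out ...]
0.1505 0.1513 0.1523]
   z 0.07 37 x [0.4424 0.4583] y [0.1529 0.1539 0.1566]
   z 0.08 47 x [0.4426 0.458 ] y [0.1553 0.1568 0.158 ]
   z 0.09 56 x [0.4424 0.4581] y [0.1583 0.1597 0.1614]
   z 0.1 64 x [0.4417 0.4577] y [0.1611 0.1624 0.1634]
   z 0.11 498 x [0.4407 0.4574] y [0.1645 0.1835 0.1975]
   z 0.12 175 x [0.4412 0.4571] y [0.1664 0.1981 0.2009]
   z 0.13 75 x [0.4408 0.4559] y [0.201  0.2027 0.2051]
scene hoop 45 x [0.463  0.4852 0.4876] y [0.1819 0.2597]
scene hoop 50 x [0.6644 0.6714 0.6745] y [0.1872 0.2649]
side hoop 103 x [0.4762 0.4792 0.4832] y [0.1826 0.2626]
side hoop 134 x [0.6608 0.6656 0.6703] y [0.1877 0.2676]
wrist hoop 163 x [0.4788 0.4844 0.4876] y [0.1785 0.2587]
```

Run:
```python
import numpy as np
from h import *
o=r.get_obs(); T=R.from_rotvec(o['orientation']).as_matrix()
H=np.array([.1808,.036]);s=.062
pts=[]
for th in np.radians([80,72,65,58,51,44,37,30,24,18,12,7,3,0]):
    C=H+.0362*np.array([-np.sin(th),np.cos(th)])+s*np.array([np.cos(th),np.sin(th)])
    pts.append([.446,C[0]-.0067,C[1]+.019])
pts=np.array(pts); print(pts)
start=np.array([.446,.130,pts[0,2]])
print('to start',T.T@(start-o['tcp_pos']),'start',start)
p=np.vstack([start,pts]); print((np.diff(p,axis=0)@T).round(4))
```

```text
[[0.446      0.14921615 0.12234414]
 [0.446      0.15883081 0.12515192]
 [0.446      0.16749399 0.12648986]
 [0.446      0.17625565 0.12676206]
 [0.446      0.18498518 0.12596445]
 [0.446      0.19355243 0.12410892]
 [0.446      0.2018297  0.12122314]
 [0.446      0.20969358 0.11735012]
 [0.446      0.21601595 0.11328802]
 [0.446      0.22187909 0.1085873 ]
 [0.446      0.22721875 0.10329947]
 [0.446      0.23122619 0.09848607]
 [0.446      0.23412047 0.09439522]
 [0.446      0.2361     0.0912    ]]
to start [ 0.0021642   0.17622881 -0.02970171] start [0.446      0.13       0.12234414]
[[-0.0005 -0.     -0.0192]
 [-0.0003 -0.0028 -0.0096]
 [-0.0002 -0.0013 -0.0087]
 [-0.0002 -0.0003 -0.0088]
 [-0.0002  0.0008 -0.0087]
 [-0.0002  0.0019 -0.0086]
 [-0.0002  0.0029 -0.0083]
 [-0.0002  0.0039 -0.0079]
 [-0.0002  0.0041 -0.0063]
 [-0.0002  0.0047 -0.0059]
 [-0.0002  0.0053 -0.0053]
 [-0.0001  0.0048 -0.004 ]
 [-0.0001  0.0041 -0.0029]
 [-0.0001  0.0032 -0.002 ]]
```

>>> jog_arm(motion=[[0, [0.0005, 0.03, -0.005], [0, 0, 0]], [0, [0.0005, 0.035, -0.006], [0, 0, 0]], [0, [0.0005, 0.035, -0.006], [0, 0, 0]], [0, [0.0005, 0.035, -0.006], [0, 0, 0]], [0, [0, 0.03, -0.005], [0, 0, 0]], [0, [0, 0.011, -0.002], [0, 0, 0]], [0, [0, 0, -0.01], [0, 0, 0]], [0, [0, 0, -0.009], [0, 0, 0]]])

```text
clock: 3.33
tcp_pos: [0.4469, 0.1482, 0.123]
orientation: [-0.026, 2.209, -2.21]
contact_force: [-0.3, 0.2, 1.2]
grip_width: -0.0
```

>>> jog_arm(motion=[[0, [0, -0.0028, -0.0096], [0, 0, 0]], [0, [0, -0.0013, -0.0087], [0, 0, 0]], [0, [0, -0.0003, -0.0088], [0, 0, 0]], [0, [0, 0.0008, -0.0087], [0, 0, 0]], [0, [0, 0.0019, -0.0086], [0, 0, 0]], [0, [0, 0.0029, -0.0083], [0, 0, 0]]])

```text
clock: 3.83
tcp_pos: [0.4452, 0.2029, 0.1218]
orientation: [-0.028, 2.208, -2.207]
contact_force: [1.0, 0.2, 0.7]
grip_width: 0.0001
```

Run:
```python
from h import *
f=grab('wrist','wrist3.png'); grab('side','side3.png');o=r.get_obs(); print(o['clock'],o['tcp_pos'],o['contact_force'],o['moment'])
```

```text
3.9333 [0.44436491 0.20344125 0.12101376] [-1.02370071  0.16827445 -0.17605704] [-0.07612033  0.03609504  0.03993055]
```

View pics/wrist3.png

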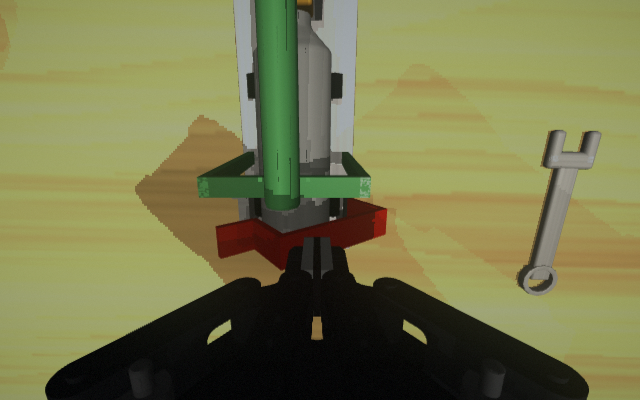

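View pics/side3.png

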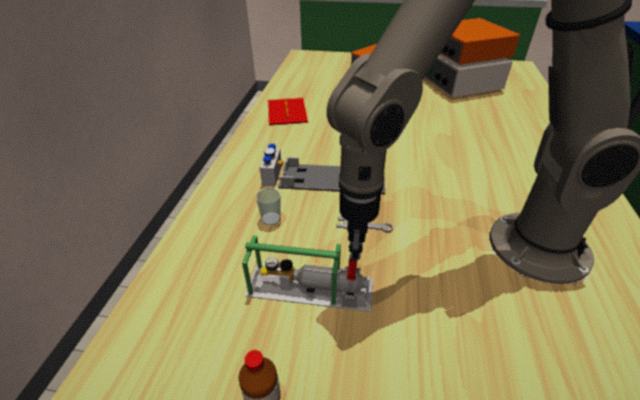

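The strap is partly down: red spans (217–387,210–265) in the wrist view, with the fingertip on it at (316,240). The frame hasn't moved in the side view, so I'll continue the arc.

>>> jog_arm(motion=[[0, [0, 0.0039, -0.0079], [0, 0, 0]], [0, [0, 0.0041, -0.0063], [0, 0, 0]], [0, [0, 0.0047, -0.0059], [0, 0, 0]], [0, [0, 0.0053, -0.0053], [0, 0, 0]], [0, [0, 0.0048, -0.004], [0, 0, 0]], [0, [0, 0.0041, -0.0029], [0, 0, 0]], [0, [0, 0.0032, -0.002], [0, 0, 0]], [0, [0, 0, 0], [0, 0, 0]]])

```text
clock: 4.6
tcp_pos: [0.4437, 0.2361, 0.091]
orientation: [-0.03, 2.207, -2.209]
contact_force: [-1.2, -1.0, 3.6]
grip_width: 0.0001
```

Run:
```python
from h import *
f=grab('wrist','wrist4.png'); o=r.get_obs(); print(o['clock'],o['tcp_pos'],o['contact_force'],o['moment'])
```

```text
4.65 [0.44368687 0.23611873 0.09108052] [-1.30727492  0.47735312  2.43366308] [0.10314832 0.156978   0.06025703]
```

View pics/wrist4.png

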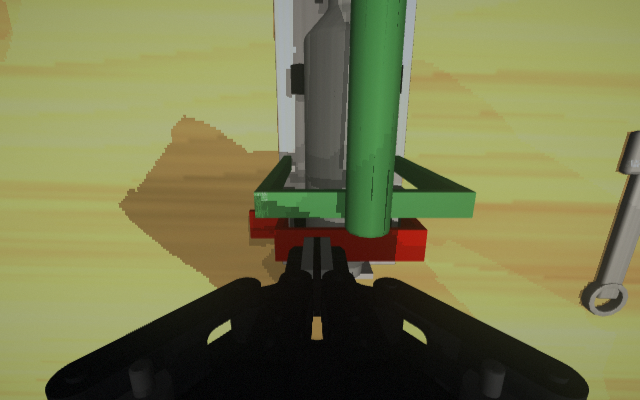

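The strap is nearly closed, with its bar at (275–425,245) and tab at (262,225), and Fz is about 3 N. Next I press it down in small steps.

>>> jog_arm(motion=[[0, [0, 0.001, 0], [0, 0, 0]], [0, [0, 0.001, 0], [0, 0, 0]], [0, [0, 0, 0], [0, 0, 0]]])

```text
clock: 4.9
tcp_pos: [0.4439, 0.2364, 0.0906]
orientation: [-0.029, 2.207, -2.208]
contact_force: [-5.4, -1.8, 19.5]
grip_width: 0.0001
```

>>> jog_arm(motion=[[0, [0, 0.001, 0], [0, 0, 0]], [0, [0, 0.001, 0], [0, 0, 0]], [0, [0, 0, 0], [0, 0, 0]]])

```text
clock: 5.15
tcp_pos: [0.444, 0.2366, 0.09]
orientation: [-0.028, 2.207, -2.208]
contact_force: [-10.0, -4.7, 36.7]
grip_width: -0.0001
```

>>> jog_arm(motion=[[0, [0, -0.006, 0], [0, 0, 0]], [0, [0, -0.02, 0], [0, 0, 0]], [0, [0, -0.035, 0], [0, 0, 0]], [0, [0, -0.035, 0], [0, 0, 0]], [0, [0, -0.035, 0], [0, 0, 0]], [0, [0, -0.02, 0], [0, 0, 0]], [0, [0, 0, 0], [0, 0, 0]]])

```text
clock: 5.73
tcp_pos: [0.4461, 0.2373, 0.2428]
orientation: [-0.02, 2.209, -2.201]
contact_force: [-0.2, 0.3, 0.3]
grip_width: -0.0003
```

```bash
python3 - <<'E'
from h import *
f=grab('wrist','wrist5.png'); f=grab('side','side5.png'); f=grab('scene','scene5.png');o=r.get_obs(); print(o['clock'],o['tcp_pos'],o['contact_force'],o['moment'])
a=f['image'][150:300,300:450,::-1]; cv2.imwrite('pics/scene5c.png',cv2.resize(a,None,fx=4,fy=4,interpolation=cv2.INTER_CUBIC))
E
sed -i 's/w\[...,0\]>.40)&(w\[...,0\]<.50)/w[...,0]>.40)\&(w[...,0]<.475)/' f1.py; python3 f1.py
```

```text
5.8833 [0.44354015 0.23532548 0.23743831] [ 0.12018715 -0.3155884  -0.66037538] [-0.00667055 -0.03499814 -0.00471095]
scene (271, array([0.2209, 0.0245, 0.1185]), np.float64(1.4024257296810692), np.float64(0.0009411803090346971))
 strap n 74 x [0.4405 0.4534 0.4605] y 0.181241224748858 0.2773981759911033 z 0.03691163459577551 0.07546396476263295
   z 0.03 7 x [0.4417 0.4548] y [0.265  0.2737 0.2768]
   z 0.04 24 x [0.4406 0.4557] y [0.2587 0.2678 0.2761]
   z 0.06 5 x [0.4481 0.4578] y [0.1943 0.2324 0.2544]
   z 0.07 37 x [0.45   0.4595] y [0.1828 0.2235 0.2487]
side (484, array([0.2225, 0.0267, 0.1184]), np.float64(1.5296595876390822), np.float64(0.0012001496948889636))
 strap n 386 x [0.4373 0.4465 0.4553] y 0.18060002817672516 0.2803501322804965 z 0.020260488803565346 0.07553649891056413
   z 0.03 12 x [0.4397 0.4521] y [0.2643 0.2754 0.2795]
   z 0.04 88 x [0.4382 0.4535] y [0.2587 0.2661 0.2789]
   z 0.05 23 x [0.4394 0.4534] y [0.2581 0.2592 0.2605]
   z 0.06 34 x [0.4379 0.4539] y [0.209  0.259  0.2606]
   z 0.07 227 x [0.4394 0.4545] y [0.1859 0.2222 0.258 ]
wrist (2731, array([0.2222, 0.0253, 0.1185]), np.float64(1.4499626177868572), np.float64(0.0005900220241852461))
 strap n 1598 x [0.4386 0.4482 0.4573] y 0.17895288948801621 0.2787625995149854 z 0.031068801177683625 0.07502108536352048
   z 0.03 16 x [0.4489 0.4556] y [0.1893 0.2659 0.2741]
   z 0.04 247 x [0.4386 0.4548] y [0.2615 0.2696 0.2775]
   z 0.05 11 x [0.4547 0.4557] y [0.1831 0.2563 0.2587]
   z 0.06 13 x [0.4549 0.4577] y [0.1806 0.2557 0.2583]
   z 0.07 1311 x [0.44   0.4562] y [0.1829 0.2189 0.2552]
scene hoop 30 x [0.4786 0.4846 0.4872] y [0.181  0.2597]
scene hoop 57 x [0.6654 0.6719 0.6748] y [0.1869 0.2648]
side hoop 101 x [0.476  0.4804 0.4851] y [0.1835 0.2626]
side hoop 136 x [0.6614 0.6659 0.6706] y [0.1872 0.2673]
wrist hoop 157 x [0.4625 0.4856 0.4877] y [0.1795 0.2605]
```

View pics/wrist5.png

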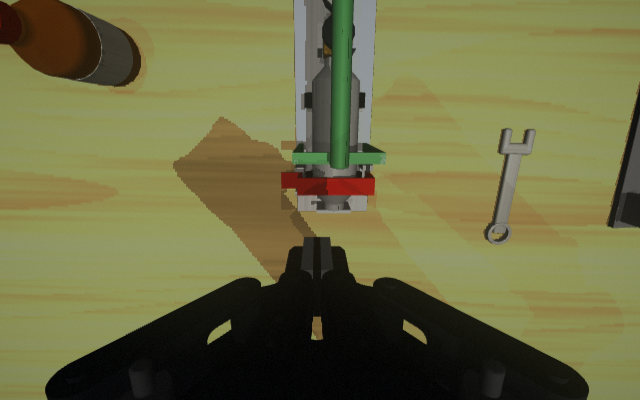

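View pics/scene5c.png

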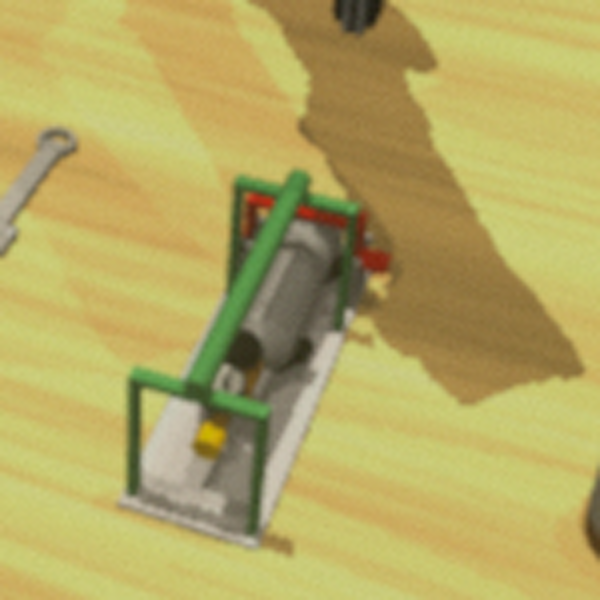

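```bash
cat >> f1.py <<'E'
print('--slope')
for n in ('side','wrist'):
    q=reds(n); q=q[(q[:,2]>.066)&(q[:,1]>.185)&(q[:,1]<.252)]
    a=np.polyfit(q[:,1],q[:,2],1); print(n,len(q),'slope deg',np.degrees(a[0]),'z at .19,.22,.25',np.polyval(a,[.19,.22,.25]),'std',(q[:,2]-np.polyval(a,q[:,1])).std())
o=r.get_obs();print(o['clock'],o['tcp_pos'],R.from_rotvec(o['orientation']).as_matrix(),o['joints'])
E
python3 f1.py | sed -n '/slope/,$p'
```

```text
--slope
side 190 slope deg 0.23315760073012756 z at .19,.22,.25 [0.0724 0.0725 0.0726] std 0.0011905073561436575
wrist 1093 slope deg -0.10606705051366275 z at .19,.22,.25 [0.0728 0.0728 0.0727] std 0.0006940360005836743
5.8833 [0.4435 0.2353 0.2374] [[-0.9997 -0.0006  0.0262]
 [-0.0262 -0.0008 -0.9997]
 [ 0.0006 -1.      0.0008]] [-0.1768  0.2482 -0.5039  1.9477  0.1435  0.9813 -2.2925]
```

>>> jog_arm(motion=[[0.6, [-0.015, -0.003, 0.003], [0, 0, 0]], [0.6, [-0.023, -0.003, 0.005], [0, 0, 0]], [0.6, [-0.023, -0.003, 0.005], [0, 0, 0]], [0.6, [-0.017, -0.003, 0.0035], [0, 0, 0]], [0.6, [0, 0, 0], [0, 0, 0]], [0.6, [0, 0, 0], [0, 0, 0]]], force=60)

```text
clock: 6.38
tcp_pos: [0.5219, 0.2208, 0.2481]
orientation: [-0.032, 2.209, -2.211]
contact_force: [-0.4, 0.8, -0.6]
grip_width: 0.0512
```

```bash
python3 - <<'E'
from h import *
f=grab('wrist','wrist6.png'); o=r.get_obs(); print(o['clock'],o['tcp_pos'],o['contact_force'],o['grip_width'])
E
cat > f2.py <<'E'
from seg import *
np.set_printoptions(precision=4,suppress=True)
f=load('wrist'); w=cloud(f)
yaw=np.radians(1.5); ax=np.array([np.cos(yaw),np.sin(yaw)]);ay=np.array([-ax[1],ax[0]]);c=np.array([.575,.2222])
q=np.stack([(w[...,:2]-c)@ax,(w[...,:2]-c)@ay,w[...,2]],-1)
hsv=cv2.cvtColor(f['image'],cv2.COLOR_RGB2HSV);H,S,V=[hsv[...,i].astype(int) for i in range(3)]
g=(H>40)&(H<90)&(S>80)&np.isfinite(q[...,0])&(abs(q[...,1])<.08)&(abs(q[...,0])<.2)
top=g&(q[...,2]>.105)
a=q[top&(abs(q[...,1])<.004)]; print('rail x extent',a[:,0].min(),a[:,0].max(),np.percentile(a[:,0],[.5,99.5]))
for s in (-1,1):
    b=q[top&(abs(q[...,1])>.015)&(q[...,0]*s>0)]
    if len(b): print('hoop',s,len(b),np.percentile(b[:,0],[1,50,99]),'y',np.percentile(b[:,1],[1,99]),'z',np.median(b[:,2]))
p=q[(abs(q[...,2]-.0047)<.0015)&(S<70)&(abs(q[...,1])<.06)&(q[...,0]<.13)&(q[...,0]>-.2)]
print('plate',len(p),np.percentile(p[:,0],[.5,99.5]),np.percentile(p[:,1],[.5,99.5]))
E
python3 f2.py;python3 f1.py | grep wrist
```

```text
6.4333 [0.52107159 0.22133789 0.2483175 ] [-0.47259931 -0.16354827  0.52414525] 0.05119545219683819
rail x extent -0.0984832733840451 0.09774791379940222 [-0.0971  0.0969]
hoop -1 2962 [-0.0977 -0.043  -0.0333] y [-0.0562  0.0644] z 0.3076160035811822
hoop 1 938 [0.0874 0.092  0.0972] y [-0.0387  0.0404] z 0.1105959287974907
plate 6742 [-0.1728  0.1039] [-0.0444  0.0445]
wrist (3579, array([0.2222, 0.0266, 0.1185]), np.float64(1.523380784402165), np.float64(0.000585983046295588))
wrist hoop 282 x [0.4778 0.4856 0.488 ] y [0.1795 0.26  ]
wrist hoop 385 x [0.6613 0.6636 0.6715] y [0.1843 0.2645]
wrist 856 slope deg 0.09306802552346008 z at .19,.22,.25 [0.0727 0.0727 0.0728] std 0.0018958950619745818
```

View pics/wrist6.png

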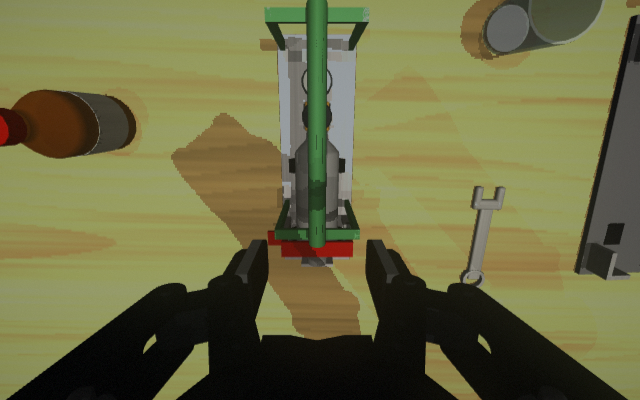

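The wrist view shows the rail at u≈317 midway between the open fingers (255 and 378), the strap down at (310,247), and the hoops at rows 15 and 235. The measured sizes match the text within about 1 mm, so I'll descend and grip.

>>> jog_arm(motion=[[0.6, [-0.001, 0.02, 0], [0, 0, 0]], [0.6, [0, 0.035, 0], [0, 0, 0]], [0.6, [0, 0.035, 0], [0, 0, 0]], [0.6, [0, 0.025, 0], [0, 0, 0]], [0.6, [0, 0.015, 0], [0, 0, 0]], [0.6, [0, 0, 0], [0, 0, 0]], [0.6, [0, 0, 0], [0, 0, 0]]])

```text
clock: 7.02
tcp_pos: [0.5216, 0.2217, 0.1194]
orientation: [-0.034, 2.208, -2.21]
contact_force: [0.5, 0.4, 0.0]
grip_width: 0.0514
```

```bash
python3 - <<'E'
from h import *
f=grab('wrist','wrist7.png'); o=r.get_obs(); print(o['clock'],o['tcp_pos'],o['contact_force'],o['grip_width'])
E
python3 f1.py | grep wrist
```

```text
7.0667 [0.52268159 0.22214332 0.12061153] [-0.16219124 -0.64062462  0.96919661] 0.051282554428777195
wrist (11634, array([0.2222, 0.0267, 0.1185]), np.float64(1.5279481870023262), np.float64(0.0011062812946124113))
wrist hoop 290 x [0.4563 0.4835 0.4881] y [0.1818 0.2597]
wrist hoop 64 x [0.6614 0.6634 0.6646] y [0.1842 0.2648]
wrist 33 slope deg -0.17981979828079156 z at .19,.22,.25 [0.0729 0.0728 0.0727] std 0.0004944300098772757
```

View pics/wrist7.png

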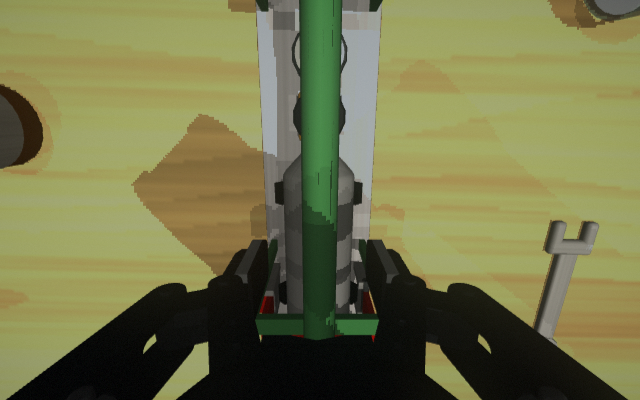

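>>> jog_arm(motion=[[0.6, [0, 0.001, 0.0005], [0, 0, 0]], [0, [0, 0, 0], [0, 0, 0]], [0, [0, 0, 0], [0, 0, 0]], [0, [0, 0, 0], [0, 0, 0]], [0, [0, 0, 0], [0, 0, 0]], [0, [0, 0, 0], [0, 0, 0]]], force=70)

```text
clock: 7.57
tcp_pos: [0.5237, 0.2207, 0.1201]
orientation: [-0.028, 2.207, -2.208]
contact_force: [-2.7, -3.3, 6.3]
grip_width: 0.0136
```

```bash
python3 - <<'E'
from h import *
f=grab('wrist','wrist8.png'); o=r.get_obs(); print(o['clock'],o['tcp_pos'],o['contact_force'],o['moment'],o['grip_width'])
E
python3 f1.py | grep wrist
```

```text
7.6167 [0.52371798 0.22066129 0.12007872] [-1.85923503 -2.68355727  5.8166307 ] [-0.36227426  0.36155852  0.08510998] 0.013632214197137086
wrist (11530, array([0.2222, 0.0271, 0.1185]), np.float64(1.5503352460375408), np.float64(0.0006567518082801566))Traceback (most recent call last):
  File "f1.py", line 22, in <module>
    q=reds(n); print(' strap n',len(q),'x',np.percentile(q[:,0],[1,50,99]),'y',q[:,1].min(),q[:,1].max(),'z',q[:,2].min(),q[:,2].max())
                                           ~~~~~~~~~~~~~^^^^^^^^^^^^^^^^^^
    return _quantile_unchecked(
        a, q, axis, out, overwrite_input, method, keepdims, weights)
    return _ureduce(a,
                    func=_quantile_ureduce_func,
    ...<5 lines>...
                    overwrite_input=overwrite_input,
                    method=method)
    r = func(a, **kwargs)
    result = _quantile(arr,
                       quantiles=q,
    ...<2 lines>...
                       out=out,
                       weights=wgt)
    slices_having_nans = np.isnan(arr[-1, ...])
                                  ~~~^^^^^^^^^
IndexError: index -1 is out of bounds for axis 0 with size 0
```

>>> jog_arm(motion=[[0, [0, -0.002, 0], [0, 0, 0]], [0, [0, -0.004, 0], [0, 0, 0]], [0, [0, -0.006, 0], [0, 0, 0]], [0, [0, -0.006, 0], [0, 0, 0]], [0, [0, -0.004, 0], [0, 0, 0]], [0, [0, -0.002, 0], [0, 0, 0]], [0, [0, 0, 0], [0, 0, 0]], [0, [0, 0, 0], [0, 0, 0]]])

```text
clock: 8.28
tcp_pos: [0.5233, 0.221, 0.1433]
orientation: [-0.029, 2.208, -2.208]
contact_force: [-0.9, 0.3, -8.7]
grip_width: 0.0136
```

```bash
cat > tilt.py <<'E'
from seg import *
from scipy.optimize import least_squares
import sys
np.set_printoptions(precision=4,suppress=True)
tag=sys.argv[1]
for n in ('side','wrist','scene'): grab(n,n+tag+'.png')
o=r.get_obs();T=R.from_rotvec(o['orientation']).as_matrix()
print(o['clock'],'tcp',o['tcp_pos'],'F',o['contact_force'],'M',o['moment'],o['grip_width'],'toolyaw',np.degrees(np.arctan2(-T[1,0],-T[0,0])),'down',T[:,1])
for n in ('side','wrist','scene'):
    f=load(n); w=cloud(f); hsv=cv2.cvtColor(f['image'],cv2.COLOR_RGB2HSV)
    H,S,V=[hsv[...,i].astype(int) for i in range(3)]
    c=o['tcp_pos']; yaw=np.arctan2(-T[1,0],-T[0,0]); ax=np.array([np.cos(yaw),np.sin(yaw)]);ay=np.array([-ax[1],ax[0]])
    q=np.stack([(w[...,:2]-c[:2])@ax,(w[...,:2]-c[:2])@ay,w[...,2]],-1)
    lum=(H>40)&(H<90)&(S>80)&np.isfinite(q[...,0])
    p=q[lum&(abs(q[...,1])<.02)&(q[...,0]>.02)&(q[...,0]<.138)&(abs(q[...,2]-c[2])<.025)]
    if len(p)<30: print(n,'few',len(p)); continue
    def res(a): return np.hypot(p[:,1]-a[0]-a[1]*p[:,0],p[:,2]-a[2]-a[3]*p[:,0])-.008
    s=least_squares(res,[0,0,c[2],0],loss='soft_l1',f_scale=.001)
    print(n,len(p),'rail y0,z0',s.x[0],s.x[2],'dyaw',np.degrees(s.x[1]),'pitch up deg',np.degrees(s.x[3]),'yaw world',np.degrees(yaw+s.x[1]))
E
python3 tilt.py 9
```

```text
8.4333 tcp [0.523  0.2209 0.1429] F [ 0.3534 -0.2629 -8.8571] M [-0.0171  0.0281  0.0419] 0.014083498753412511 toolyaw 1.5241241527896034 down [-0.0006 -0.0003 -1.    ]
side 369 rail y0,z0 0.0010884623639724274 0.14130598400038702 dyaw -0.3069885480603706 pitch up deg 0.012162449540375812 yaw world 1.217135604729233
wrist 8875 rail y0,z0 0.00021950553928016828 0.14138626569360468 dyaw -0.0036232349434688602 pitch up deg -0.13017986167650256 yaw world 1.5205009178461346
scene 222 rail y0,z0 -0.0012354441847580962 0.1411495308185679 dyaw 0.08043431244180439 pitch up deg 0.0033529895504259164 yaw world 1.604558465231408
```

View pics/side9.png

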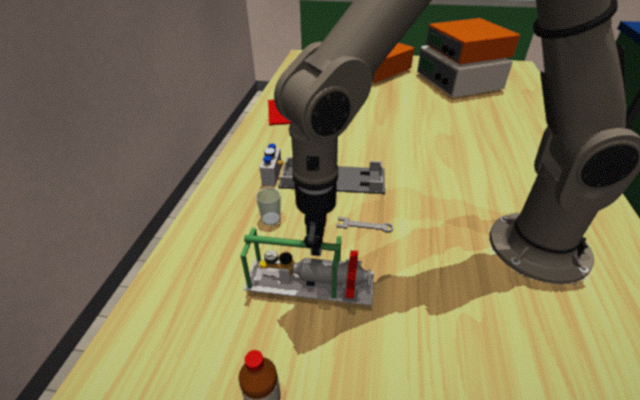

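The frame came up level: pitch about 0°, weight 8.9 N, residual moment about 0.03 N·m. Next I lift clear of the beaker while turning to the dock's yaw.

>>> jog_arm(motion=[[0, [0, -0.004, 0], [0, -0.1, 0]], [0, [0, -0.009, 0], [0, -0.25, 0]], [0, [0, -0.014, 0], [0, -0.35, 0]], [0, [0, -0.016, 0], [0, -0.4, 0]], [0, [0, -0.016, 0], [0, -0.4, 0]], [0, [0, -0.016, 0], [0, -0.4, 0]], [0, [0, -0.014, 0], [0, -0.35, 0]], [0, [0, -0.01, 0], [0, -0.25, 0]], [0, [0, -0.006, 0], [0, -0.13, 0]], [0, [0, -0.002, 0], [0, 0, 0]]])

```text
clock: 9.27
tcp_pos: [0.5236, 0.2213, 0.2515]
orientation: [-0.078, 2.184, -2.183]
contact_force: [-0.6, -0.6, -9.0]
grip_width: 0.014
```

>>> jog_arm(motion=[[0, [0.0, 0, 0.003], [0, 0, 0]], [0, [0.0005, 0, 0.007], [0, 0, 0]], [0, [0.0005, 0, 0.012], [0, 0, 0]], [0, [0.001, 0, 0.016], [0, 0, 0]], [0, [0.001, 0, 0.02], [0, 0, 0]], [0, [0.001, 0, 0.022], [0, 0, 0]], [0, [0.001, 0, 0.022], [0, 0, 0]], [0, [0.001, 0, 0.022], [0, 0, 0]], [0, [0.001, 0, 0.022], [0, 0, 0]], [0, [0.001, 0, 0.022], [0, 0, 0]]])

```text
clock: 10.1
tcp_pos: [0.5267, 0.0501, 0.2494]
orientation: [-0.08, 2.185, -2.187]
contact_force: [0.7, 0.1, -9.8]
grip_width: 0.0139
```

>>> jog_arm(motion=[[0, [0.001, 0, 0.022], [0, 0, 0]], [0, [0.001, 0, 0.022], [0, 0, 0]], [0, [0.001, 0, 0.022], [0, 0, 0]], [0, [0.001, 0, 0.022], [0, 0, 0]], [0, [0.001, 0, 0.022], [0, 0, 0]], [0, [0.001, 0, 0.022], [0, 0, 0]], [0, [0.001, 0, 0.022], [0, 0, 0]], [0, [0.001, 0, 0.02], [0, 0, 0]], [0, [0.001, 0, 0.016], [0, 0, 0]], [0, [0.001, 0, 0.012], [0, 0, 0]]])

```text
clock: 10.93
tcp_pos: [0.5307, -0.1527, 0.2493]
orientation: [-0.078, 2.186, -2.188]
contact_force: [-0.8, 0.3, -8.1]
grip_width: 0.0137
```

>>> jog_arm(motion=[[0, [0.001, 0, 0.01], [0, 0, 0]], [0, [0.0005, 0, 0.008], [0, 0, 0]], [0, [0.0, 0, 0.006], [0, 0, 0]], [0, [0.0, 0, 0.003], [0, 0, 0]], [0, [0, 0, 0], [0, 0, 0]], [0, [0, 0, 0], [0, 0, 0]], [0, [0, 0, 0], [0, 0, 0]], [0, [0, 0, 0], [0, 0, 0]]])

```text
clock: 11.6
tcp_pos: [0.5328, -0.1754, 0.2503]
orientation: [-0.081, 2.184, -2.183]
contact_force: [0.0, 1.0, -8.4]
grip_width: 0.0136
```

```bash
python3 tilt.py 10
python3 - <<'E'
from h import *
o=r.get_obs(); print(np.array([.5345,-.1993,.198])-o['tcp_pos'])
E
```

```text
11.75 tcp [ 0.5327 -0.1759  0.2502] F [-0.1676 -0.023  -9.0692] M [-0.0361 -0.002  -0.07  ] 0.014001859640021428 toolyaw 4.193285017639685 down [ 0.      0.0001 -1.    ]
side 203 rail y0,z0 0.0012352318944657535 0.24835587494197905 dyaw -0.12318017954763638 pitch up deg 0.22429524058195924 yaw world 4.070104838092048
wrist 8861 rail y0,z0 0.0006245025796225148 0.2485766820794322 dyaw 0.031045970045987737 pitch up deg -0.05134490362493968 yaw world 4.224330987685672
scene 191 rail y0,z0 -0.0015088663785958207 0.24854297079904414 dyaw 0.19988188142786678 pitch up deg 0.002550873265317443 yaw world 4.393166899067551
[ 0.00184766 -0.02337075 -0.05223513]
```

View pics/side10.png

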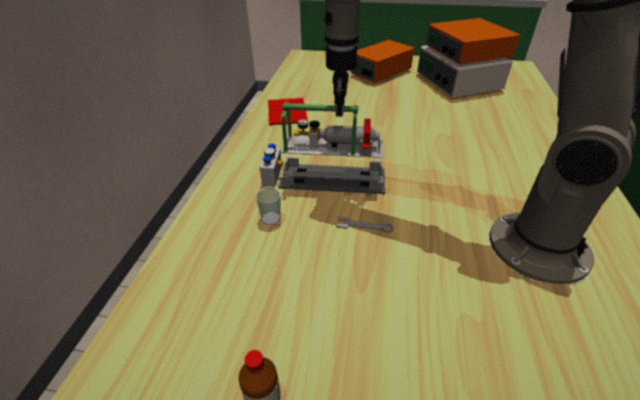

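View pics/scene10.png

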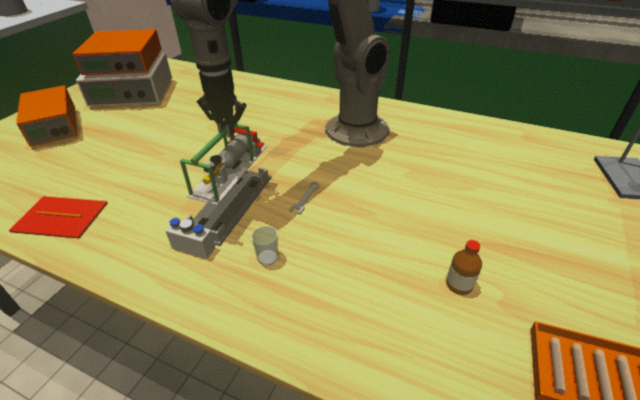

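View pics/wrist10.png

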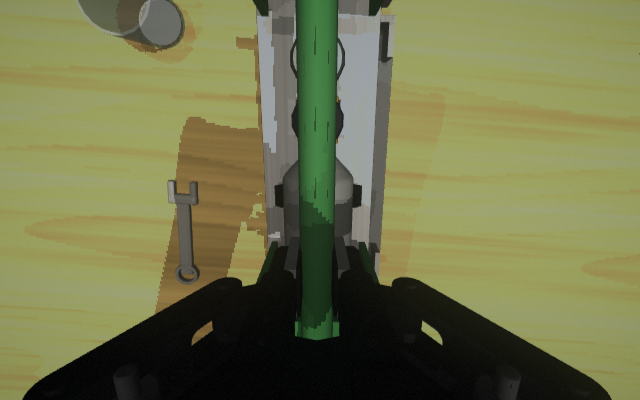

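>>> jog_arm(motion=[[0, [0, 0, 0.002], [0, 0, 0]], [0, [0, 0, 0.004], [0, 0, 0]], [0, [0, 0.002, 0.006], [0, 0, 0]], [0, [0, 0.005, 0.006], [0, 0, 0]], [0, [0, 0.007, 0.004], [0, 0, 0]], [0, [0, 0.008, 0.002], [0, 0, 0]], [0, [0, 0.008, 0], [0, 0, 0]], [0, [0, 0.008, 0], [0, 0, 0]], [0, [0, 0.006, 0], [0, 0, 0]], [0, [0, 0.004, 0], [0, 0, 0]]])

```text
clock: 12.58
tcp_pos: [0.5339, -0.1997, 0.2009]
orientation: [-0.082, 2.186, -2.184]
contact_force: [-0.1, -0.1, -9.7]
grip_width: 0.0137
```

>>> jog_arm(motion=[[0, [0, 0.003, 0], [0, 0, 0]], [0, [0, 0.0015, 0], [0, 0, 0]], [0, [0, 0, 0], [0, 0, 0]], [0, [0, 0, 0], [0, 0, 0]], [0, [0, 0, 0], [0, 0, 0]], [0, [0, 0, 0], [0, 0, 0]], [0, [0, 0, 0], [0, 0, 0]], [0, [0, 0, 0], [0, 0, 0]]])

```text
clock: 13.25
tcp_pos: [0.5344, -0.2003, 0.1979]
orientation: [-0.079, 2.184, -2.185]
contact_force: [0.5, -0.6, -9.1]
grip_width: 0.0138
```

```bash
python3 tilt.py 11
cat > fin.py <<'E'
from seg import *
np.set_printoptions(precision=4,suppress=True)
ax=np.array([np.cos(np.radians(4.15)),np.sin(np.radians(4.15))]);ay=np.array([-ax[1],ax[0]]);c=np.array([.552,-.198])
for n in ('scene','side','wrist'):
    f=load(n); w=cloud(f); hsv=cv2.cvtColor(f['image'],cv2.COLOR_RGB2HSV);H,S,V=[hsv[...,i].astype(int) for i in range(3)]
    q=np.concatenate([(w[...,:2]-c)@np.c_[ax,ay],w[...,2:]],-1)
    k=np.isfinite(q[...,0])&(abs(q[...,1])<.08)&(abs(q[...,0])<.17)
    p=q[k&(q[...,2]>.079)&(q[...,2]<.086)&(S<90)]
    if len(p)>100:
        A=np.c_[p[:,0],p[:,1],np.ones(len(p))]; s=np.linalg.lstsq(A,p[:,2],rcond=None)[0]
        rs=abs(p[:,2]-A@s)<.002; s=np.linalg.lstsq(A[rs],p[rs,2],rcond=None)[0]
        print(n,'base',len(p),'x',np.percentile(p[:,0],[.5,99.5]),'y',np.percentile(p[:,1],[.5,99.5]),'slopes deg',np.degrees(s[:2]),'z0',s[2])
        print('  ',cv2.minAreaRect((p[rs,:2]*1000).astype(np.float32)))
    g=k&(H>40)&(H<90)&(S>80)
    a=q[g&(abs(q[...,2]-.197)<.012)]; print('  green top x',np.percentile(a[:,0],[.5,99.5]))
    for lo in (-.1,.08):
        b=q[g&(q[...,0]>lo)&(q[...,0]<lo+.09)&(q[...,2]>.1)&(q[...,2]<.18)&(abs(q[...,1])>.025)]
        if len(b)>10: print('  hoop',len(b),'x',np.percentile(b[:,0],[2,50,98]),'y',np.percentile(b[:,1],[2,98]))
E
python3 fin.py
```

```text
13.4 tcp [ 0.5344 -0.2003  0.1978] F [-0.4986  0.7931 -8.4796] M [-0.0088 -0.0567 -0.0303] 0.013946165163147435 toolyaw 4.154081351283489 down [ 0.0001 -0.0001 -1.    ]
side 192 rail y0,z0 0.00013120429611135313 0.19745853191418414 dyaw 0.08322441536650141 pitch up deg -0.8697900490827014 yaw world 4.237305766649991
wrist 8852 rail y0,z0 0.00028877951135183004 0.19616722154270752 dyaw 0.008843431039559448 pitch up deg -0.03521884409923649 yaw world 4.162924782323049
scene 170 rail y0,z0 -0.0012126191558633822 0.19628961212603382 dyaw -0.09131722514874037 pitch up deg -0.39253045347323895 yaw world 4.062764126134749
scene base 987 x [-0.1294  0.1397] y [-0.0456  0.043 ] slopes deg [-0.176  -0.3007] z0 0.08203712163944343
   ((0.7910919189453125, -1.5378684997558594), (91.69175720214844, 279.0871887207031), 89.72913360595703)
  green top x [-0.0597  0.1354]
  hoop 62 x [-0.0618 -0.0564 -0.0511] y [-0.0399  0.0404]
  hoop 96 x [0.1228 0.1291 0.1331] y [-0.0402  0.04  ]
side base 1040 x [-0.1414  0.1354] y [-0.045   0.0461] slopes deg [ 0.0266 -0.437 ] z0 0.08218466185224961
   ((-2.2362060546875, 0.19330596923828125), (279.61395263671875, 93.24983215332031), 0.13454139232635498)
  green top x [-0.065   0.1286]
  hoop 64 x [-0.0648 -0.0608 -0.0569] y [0.0367 0.0437]
  hoop 97 x [0.1217 0.125  0.129 ] y [-0.041   0.0424]
wrist base 13819 x [-0.0572  0.1308] y [-0.0462  0.043 ] slopes deg [-0.0462 -0.4503] z0 0.0823802772541285
   ((34.56617736816406, -1.604522705078125), (90.25467681884766, 194.55982971191406), 89.9592056274414)
  green top x [-0.0604  0.0911]
  hoop 433 x [-0.0595 -0.0548 -0.054 ] y [-0.0418  0.0392]
  hoop 135 x [0.1209 0.1213 0.124 ] y [-0.0419  0.0389]
```

View pics/side11.png

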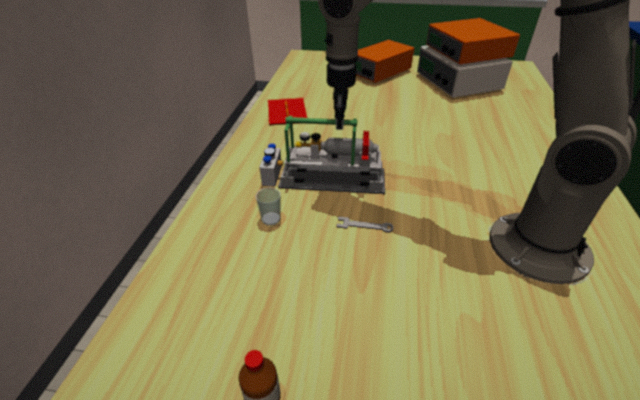

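View pics/wrist11.png

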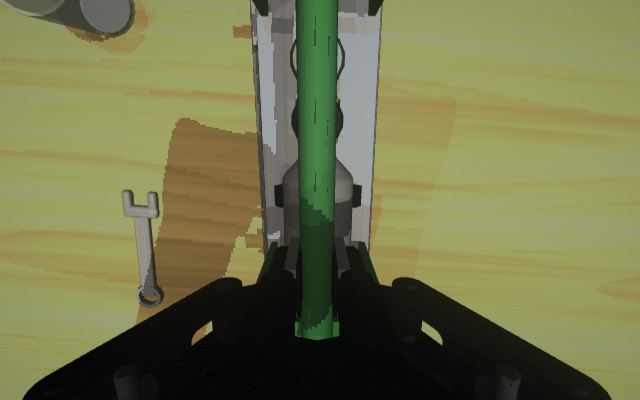

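>>> jog_arm(motion=[[0, [0, 0, -0.0005], [0, 0, 0]], [0, [0, 0, 0], [0, 0, 0]], [0, [0, 0, 0], [0, 0, 0]], [0, [0, 0, 0], [0, 0, 0]], [0, [0, 0, 0], [0, 0, 0]], [0, [0, 0, 0], [0, 0, 0]]])

```text
clock: 13.9
tcp_pos: [0.5343, -0.1998, 0.1977]
orientation: [-0.079, 2.184, -2.185]
contact_force: [-0.3, -0.1, -8.1]
grip_width: 0.0137
```

```bash
python3 tilt.py 12; python3 fin.py | grep -v hoop; python3 seg.py | grep blob
python3 - <<'E'
from seg import *
np.set_printoptions(precision=4,suppress=True)
print(r.get_obs()['qvel'])
ax=np.array([np.cos(np.radians(4.15)),np.sin(np.radians(4.15))]);ay=np.array([-ax[1],ax[0]]);c=np.array([.552,-.198])
for n in ('side','scene'):
    f=load(n);w=cloud(f);q=np.concatenate([(w[...,:2]-c)@np.c_[ax,ay],w[...,2:]],-1)
    hsv=cv2.cvtColor(f['image'],cv2.COLOR_RGB2HSV);H,S=hsv[...,0].astype(int),hsv[...,1].astype(int)
    p=q[((H<9)|(H>172))&(S>140)&(abs(q[...,0]+.09)<.03)&(abs(q[...,1])<.08)&(q[...,2]>.144)&(q[...,2]<.17)]
    if len(p)>5: a=np.polyfit(p[:,1],p[:,2],1); print(n,'strap',len(p),'slope deg',np.degrees(a[0]),'z over underside',np.median(p[:,2])-.078,'y',p[:,1].min(),p[:,1].max())
a=cv2.imread('pics/side12.png')[80:220,240:420]; cv2.imwrite('pics/side12c.png',cv2.resize(a,None,fx=4,fy=4,interpolation=cv2.INTER_CUBIC))
E
```

```text
14.05 tcp [ 0.5343 -0.1998  0.1977] F [-0.3542 -0.0561 -8.4307] M [-0.0044 -0.0086 -0.0154] 0.013884614536369806 toolyaw 4.157339058908339 down [ 0. -0. -1.]
side 195 rail y0,z0 0.0015114304866749276 0.19491464377535275 dyaw -0.6120766632318122 pitch up deg 0.7643643399694261 yaw world 3.5452623956765272
wrist 8853 rail y0,z0 0.00026124565462870434 0.19603082364423555 dyaw -0.0038925594334981726 pitch up deg -0.05129130228823816 yaw world 4.153446499474841
scene 179 rail y0,z0 -0.0011991902452506418 0.19566375147308543 dyaw -0.21470330688175612 pitch up deg 0.2931487072596246 yaw world 3.9426357520265833
scene base 984 x [-0.1278  0.1394] y [-0.0443  0.0435] slopes deg [-0.0746 -0.4631] z0 0.08186342598234468
   ((1.9017181396484375, -1.5841903686523438), (278.4701232910156, 91.54450225830078), 0.14737266302108765)
  green top x [-0.0591  0.1353]
side base 1039 x [-0.1414  0.1347] y [-0.0435  0.0474] slopes deg [-0.0543 -0.3162] z0 0.08199894603135985
   ((-2.383270263671875, 1.1275672912597656), (94.22747039794922, 278.55242919921875), 89.623779296875)
  green top x [-0.065   0.1284
[... 961 characters left out ...]
32 -0.159  0.057] min [ 0.702 -0.239  0.004] max [ 0.764 -0.124  0.095]
  blob [255 187  26  38 780] mean [0.687 0.019 0.056] min [ 0.657 -0.02   0.004] max [0.721 0.047 0.088]
  blob [336 217  57  15 327] mean [ 0.438 -0.     0.007] min [ 0.362 -0.021  0.004] max [0.509 0.02  0.011]
  blob [ 238  349   43   51 1650] mean [0.569 0.485 0.099] min [0.544 0.447 0.005] max [0.606 0.507 0.143]
[-0.0006  0.0005 -0.0015  0.001   0.001  -0.002  -0.0005]
side strap 86 slope deg -1.3225922531650318 z over underside 0.07165791043256782 y -0.032803952887194295 0.04102099484618517
scene strap 61 slope deg -0.6878348057670028 z over underside 0.07182053219427183 y -0.028322436066376744 0.03939325409703866
```

View pics/side12c.png

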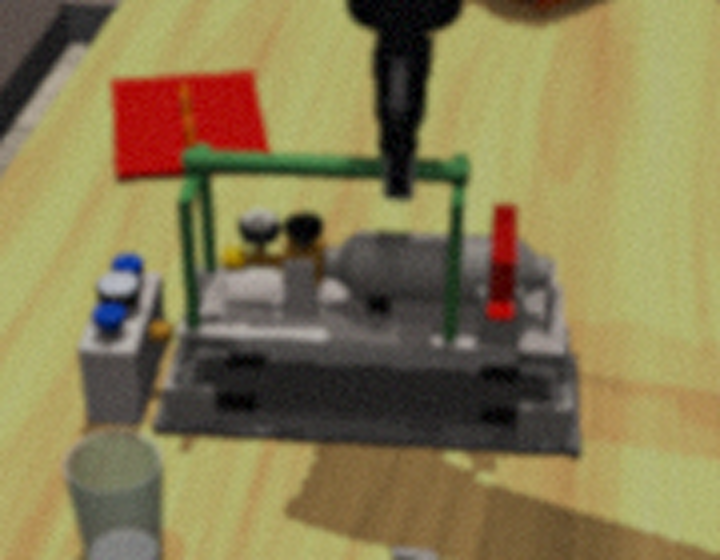

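The side crop shows the frame level and squarely over the dock. The strap is down at (505,260) and the valve end faces the manifold block at (120,340). All the bystanders are where they were, so I'm handing in.

```bash
python3 -c "
from bench import r
print(r.hand_in()); o=r.get_obs(); print(o['clock'],o['tcp_pos'],o['contact_force'])"
```

```text
the job is handed in; nothing more can be done
None
the job is handed in; nothing more can be done
```

I closed the strap, lifted the frame at its balance point and carried it over the dock. I handed it in at about 14 s with the frame held still there.

- **Strap:** I swung it down with the shut fingertips and pressed until it stopped. The last press reached 37 N straight down at the fingertips, with about 10 N sideways. Its bar then measured level within about 0.2°, at 72 mm as it should be, and the rail had not measurably shifted on the bench.
- **Lift:** I gripped the rail about 53 mm from its middle, towards the strap end. The frame came up level, weighing about 8.9 N, with a residual moment of only about 0.03 N·m.
- **Final hold:** the underside is at about 78 mm, which is 4 cm above the guides. The frame is centred within about 1–2 mm and its yaw matches the dock's 4.15° within about 0.1° in the wrist view. Fore-aft pitch is about 0.05°.
- **Bystanders:** the bottle, beaker and spanner measured where they started, and nothing touched the dock.

**Checks that disagreed:**
- All three cameras show a small sideways tilt of about 0.3–0.5°, which I left uncorrected.
- The side and scene cameras differ by up to 4 mm on the frame's lengthwise position. The mean is near zero.
- The side camera's rail fits were noisy, up to 0.9° in pitch and 0.6° in yaw. I trusted the wrist camera and the base-plate fits instead.
- In the final hold, the strap's slope read −0.7° and −1.3° from few pixels, partly the frame's own tilt. Its height still read 72 mm.
- The gripper reported about 14 mm of opening on the 16 mm rail, and the grip held throughout.

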